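# Start the blood-tube centrifuge

## Task

The tubes are loaded in the bench centrifuge: start the run, using only the fingertips and gripping nothing. First switch on the mains by pressing down the raised near half of the rocker at the left end of the control panel, then push the open lid down until it is fully shut, then press the round start key at the right end of the panel right down and let it come up again. Leave the square stop key alone, do not strike or force the machine, do not open the lid any further, and leave the things around it where they are.

Things in the scene. Friction and masses are not known exactly. Their poses are not given: they have to be found in the camera images.
- centrifuge: off-white bench centrifuge, 290 deep (x) x 220 wide (y) mm, fixed; origin on the table under its centre; x from its front (control panel, facing the robot) to its back, y to its left end seen from the robot, z up. The panel is its front 105 mm, sloping up at 0.35 rad from 102 mm height at the front edge to 140 mm; behind it lies the chamber under the lid
- mains_near_end (a point): where to press the mains rocker: on top of its near half, 15 mm from the pivot (2 mm from its near edge), mid-width; moves with it. Rocker: black, dished, 34 mm long up the slope x 24 wide, left (+y) end of the panel, in a frame 48 x 36 that stands 3 mm off the panel. This point is 12 mm off the panel when off, 7 mm when on. Axes when off: x up the slope, y left, z square out of the panel
- mains (a joint): rocker angle in rad: 0 = off (near half raised), 0.34 = on (near half parallel to the panel). 2 to 3 N, square to the panel on its near end, tips it; it is stiff and stays where it is left, so press it right home
- lid_front (a point): middle of the lid's upper front edge, moves with the lid. The lid is an off-white plate 175 deep x 210 wide x 14 mm thick; a grey finger lip, 70 mm wide, reaches 13 mm beyond this edge, its top level with the lid's. Lid axes: x from this edge to the hinge, y along the hinge, z out of its upper side. Shut, this point is at x -0.040, z 0.1545 m in the centrifuge's frame
- lid_hinge (a point): middle of the lid's hinge line at the rear of the machine, 141 mm above the table; the hinge runs along the machine's y. The line from here to lid_front is 175.6 mm long
- lid (a joint): opening angle of the lid in rad: 0 = shut, about 0.5 to 0.85 at the start, stop at 1.45. The front edge rises and goes back as it opens. The hinge is stiff: the lid stays where it is left, and 2 to 4 N at the front edge moves it. Push along the arc of the edge, towards the robot and down; pushed straight down the steep lid drags on the fingertips
- start_top (a point): centre of the top of the start key: round, white, 25 mm across, at the right (-y) end of the panel, standing 9 mm off it. Site axes: x up the slope, y to the left, z square out of the panel; the key goes in along -z
- start (a joint): how far the start key is pressed, in m: 0 = up, 0.005 = right down; sprung, 4 N holds it right down
- stop_top (a point): centre of the top of the stop key: square, white, 20 mm, 50 mm to the left of the start key, standing 9 mm off the panel; not to be pressed
- stop (a joint): how far the stop key is pressed, in m (0 = up, 0.005 = right down)
- tube_rack: blue test-tube rack 72 x 100 x 64 mm holding five capped tubes, 119 mm high in all; loose bystander beside or in front of the centrifuge; origin at the centre of its underside
- pot: open clear plastic pot, 96 mm across, 45 mm high; loose bystander beside or in front of the centrifuge; origin at the centre of its underside
- dish: closed clear dish, 93 mm across, 17 mm high; loose bystander beside or in front of the centrifuge; origin at the centre of its underside
- gauze: stack of white gauze, 90 x 90 x 35 mm; loose bystander beside or in front of the centrifuge; origin at the centre of its underside
- tally_counter: red hand-held tally counter lying flat, 90 x 62 x 18 mm; loose bystander beside or in front of the centrifuge; origin at the centre of its underside
- spray_flask: steel spray flask with a black head, 72 mm across, 199 mm high; loose bystander beside or in front of the centrifuge; origin at the centre of its underside
- forceps: steel forceps lying flat, 130 mm long (along its x), 6 mm high; loose bystander beside or in front of the centrifuge; origin at the centre of its underside

How it is judged:
By the outcome, as a careful person would: the job done as asked, in the order asked, and still so for the second after the job is handed in, with the robot touching nothing.
It also fails if it takes over 54 s, if anything falls off the work surface, if the arm or the gripper's body presses on something with over 40 N, if the wrist force passes 120 N, or if a joint passes its speed limit or range.

## Robot

A 6-joint arm with a two-finger parallel gripper is mounted at the origin on the work surface. World frame = base frame: x ahead of the robot, y to its left, z up, the work surface at z = 0. Lengths are in m, angles in degrees, forces in N, time in s.
With the tool pointing down it reaches from about 0.25 to 0.725 m from the base axis. Payload 9.7 kg.
Tool frame: the origin (TCP) lies on the centre line of the jaws, within the pads' length; the fingertips stand 19 mm ahead of it and the grasp point (between the pads) is the TCP; z points along the fingers, y is the direction in which the jaws open and shut (so a half turn about z gives the same grasp; the last joint's range is limited). The gripper opens to 85 mm and grips with 20 to 120 N. Pads are 22 mm wide; open, the fingers measure 114 mm over their backs; the gripper's body (76 mm by 85 mm) begins 54 mm behind the grasp point. The pads swing forward as they close: fully open they stand 13 mm farther back than shut.
Start: joints at [65.776, 4.979, 10.078, 95.1, 0, 90], TCP at [0.226, 0.502, 0.25] pointing down, gripper open.
Joint ranges: [-179.16, 179.16], [-48.56, 103.87], [-65.8, 70.77], [-126.05, 130.52], [-82.76, 87.17], [-180, 180]. Speed limits (degrees/s): [127.2, 127.2, 147.25, 180, 180, 180].

## Interface

Orientations are given as [roll, pitch, yaw] about the fixed x, y, z axes, in that order (R = Rz(yaw) Ry(pitch) Rx(roll)).
In Python, from workcell import bot gives the robot as it stands.
- The arm moves only by the tool servo_tool, never from a script. Its argument "motion" is a list that holds one entry, the list of rows, each a list of 6 numbers: the shift along the tool's x, y, z in mm, then the turn, a rotation vector about the tool's x, y, z in rad. A call has 1 to 5 rows; each row shifts and turns the commanded pose from where the row before left it, along the tool's axes as they then stand; what a row does not reach is not made up. A row lasts 1/10 s, in which the tool goes at most 50 mm and 8.59 degrees, less where a joint would pass 70% of its speed; a pose out of reach is approached as far as the arm can. A call is refused whole if a number of a shift passes 50 or a number of a turn 0.15, either way. A call with a gripper value outside its range is refused whole. "gripper" is the finger opening in mm, from 0 to 85.4, set as the call begins (left out, the last holds). The fingers move at their own pace and stop on an object; "newtons" is the grip in N (left out, the last holds). Time passes only in rows, so rows that do not move let the fingers close. It gives the time, the measured TCP pose, the force and the opening at its end, in the units of the state.
- bot.get_obs(): the state, without advancing time (a new reading comes with each control period).
- bot.camera(name): name is "scene" or "side" or "wrist"; returns a dict with "color" (384x512x3 uint8, red, green, blue), "fx", "fy", "cx", "cy" (pixels), "R" (3x3) and "t" (3): a world point X has camera coordinates R X + t. Camera axes: x right, y down, z forward; pixel columns grow to the right and rows downward; lengths in m; the calibration is good to about 2 mm. A picture is of the moment at which its call begins. There is no depth.
- bot.job_done(): hands the job in, once; it reports no verdict.
Trained networks look in a picture, given as the dict that the camera call returned (one of the last four; its "shot" number tells which), for a name from the list of things; names that differ only in an ending like _2 or _b are one class to them, and where a whole thing is asked for, a point or a joint stands for the part that bears it (a point fixed in the world has none). Each returns a list of dicts, best first, with "confidence" (0 to 1); they miss things now and then, are a little off and sometimes report something else, mostly with a low value. They report only what shows in the picture. A call takes as long as a camera call.
- bot.look_for(picture, label): "rect" ([left, top, width, height] in pixels, round what is visible of it).
The state is a dict: "time": time; "q": joint angles; "qd": joint speeds; "joint_efforts": joint torques, N m; "ee_pos": TCP position; "tcp_rot": TCP orientation; "wrist_force": force on the tool from outside, world axes, zero at the start; "torque": the same for the moment, N m; "opening": finger opening in m.
Only numpy, scipy, OpenCV 4.12 (cv2) and the standard library are available. Lean on these libraries where they do the work, as an engineer would, in place of code of your own. Each camera call takes 0.05 s, during which the arm holds its last target.

## Working session

There is one attempt and no reset: what is moved stays moved. The work goes in short steps, Python scripts to look and compute and a tool call to move; the robot and the scene stay as the last step left them, time stands still between calls to the robot, and variables do not carry over. Pictures are saved under pics/ and viewed, and the job is handed in when it is done.

Besides the shell and the picture viewer there is one more tool, called after "Call:" as name([rows], argument=value, ...), one row to a line, values as JSON. servo_tool: Moves the arm, as the interface text tells. Its arguments: {"type":"object","properties":{"motion":{"type":"array","items":{"type":"array","items":{"type":"array","items":{"type":"number"}}}},"gripper":{"type":"number"},"newtons":{"type":"number"}},"required":["motion"]}

```bash
ls; mkdir -p pics; cat > h.py <<'E'
import numpy as np,cv2
from workcell import bot
def snap(n,f):
    p=bot.camera(n); cv2.imwrite('pics/'+f,p['color'][:,:,::-1]); return p
def proj(p,X):
    c=np.array(p['R'])@np.array(X)+np.array(p['t']); return np.array([p['fx']*c[0]/c[2]+p['cx'],p['fy']*c[1]/c[2]+p['cy']])
E
python3 - <<'E'
from h import *
o=bot.get_obs();print({k:o[k] for k in('time','ee_pos','tcp_rot','wrist_force','opening')})
for n in('scene','side'):
    p=snap(n,n+'0.png'); print(n,p['fx'],p['cx'],p['cy'],np.round(p['R'],4).tolist(),np.round(p['t'],4).tolist())
    for l in('centrifuge','mains_near_end','lid_front','lid_hinge','start_top','stop_top'):
        print(l,[(np.round(d['rect'],1).tolist(),round(d['confidence'],2)) for d in bot.look_for(p,l)[:3]])
E
```

```text
pics
{'time': 0.0, 'ee_pos': array([0.22559613, 0.50137568, 0.24958388]), 'tcp_rot': array([-1.79923327e+02,  1.10576651e-03,  1.55773053e+02]), 'wrist_force': array([-0.47490371, -0.95314513, -0.75579103]), 'opening': 0.08515107122368278}
scene 382.98095029534807 250.3735081628147 195.29940736632358 [[-0.9276, 0.3736, 0.0069], [0.3264, 0.8193, -0.4715], [-0.1817, -0.4351, -0.8819]] [0.5312, -0.1517, 1.0707]
centrifuge [([199.3, 130.6, 143.4, 152.0], 0.91)]
mains_near_end []
lid_front [([198.9, 132.2, 70.6, 129.0], 0.63)]
lid_hinge [([194.2, 133.0, 147.5, 150.1], 0.66)]
start_top [([303.4, 172.0, 10.1, 13.6], 0.39)]
stop_top [([306.5, 195.5, 9.1, 11.2], 0.61), ([199.4, 133.6, 67.6, 125.0], 0.36)]
side 458.27804349028594 246.1962771618561 187.00536880659254 [[-0.9729, -0.231, -0.0031], [-0.157, 0.6709, -0.7247], [0.1695, -0.7047, -0.689]] [0.5824, 0.1561, 1.2448]
centrifuge [([183.9, 128.2, 136.0, 150.5], 0.79)]
mains_near_end [([163.1, 211.6, 30.9, 65.6], 0.63), ([266.3, 225.8, 15.9, 11.1], 0.5)]
lid_front [([183.6, 128.8, 85.5, 69.6], 0.92)]
lid_hinge [([182.7, 128.9, 139.3, 150.4], 0.78), ([290.8, 204.5, 8.2, 10.7], 0.35)]
start_top [([296.7, 190.2, 10.6, 8.1], 0.38)]
stop_top [([290.4, 203.6, 6.5, 10.7], 0.48)]
```

```bash
python3 - <<'E'
import cv2
for n in('scene','side'):
    a=cv2.imread(f'pics/{n}0.png'); b=cv2.resize(a[110:310,130:390],None,fx=3,fy=3,interpolation=cv2.INTER_CUBIC); cv2.imwrite(f'pics/{n}0z.png',b)
E
```

```text
(no output)
```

View pics/scene0.png

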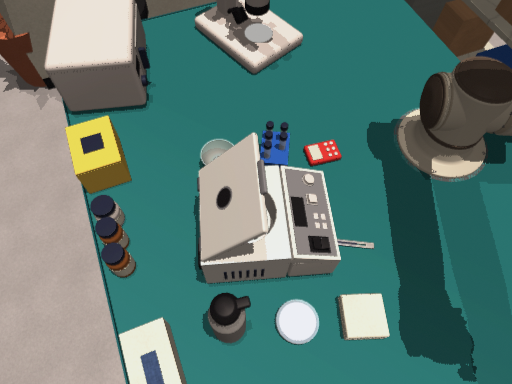

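View pics/side0.png

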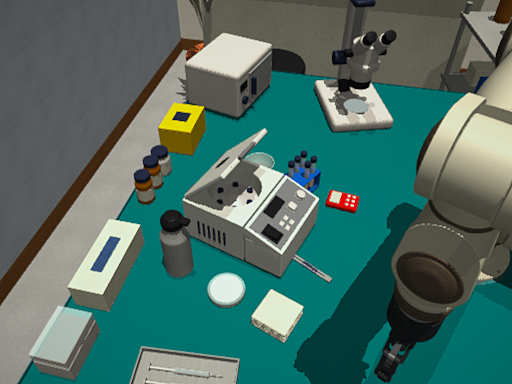

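```bash
ls pics
```

```text
scene0.png
scene0z.png
side0.png
side0z.png
```

View pics/scene0z.png

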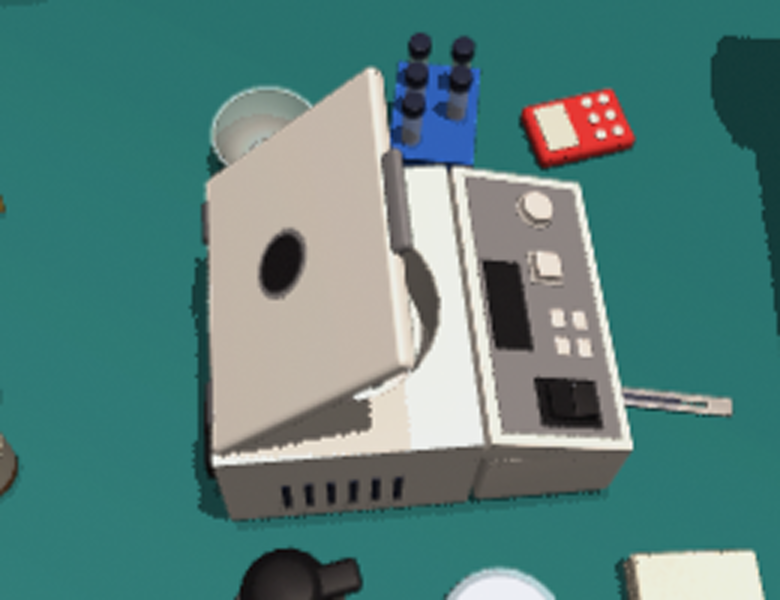

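View pics/side0z.png

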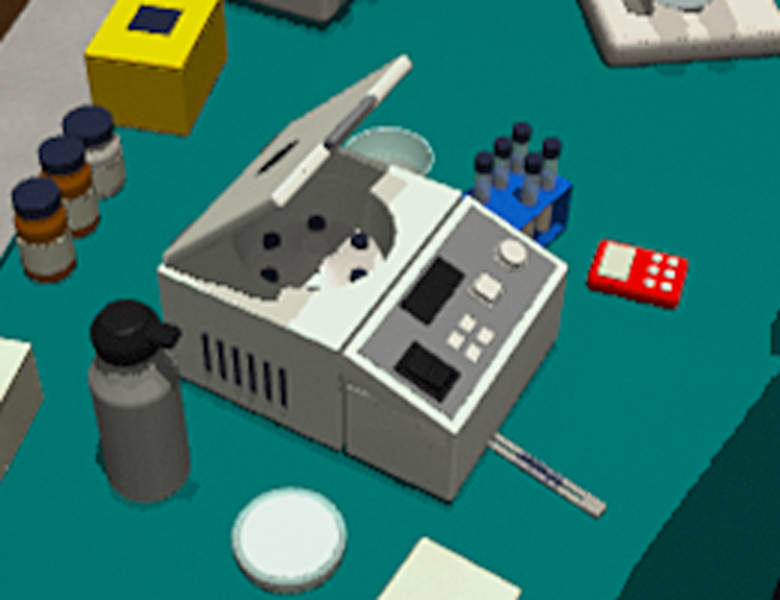

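```bash
cat > fit.py <<'E'
from h import *
from scipy.optimize import least_squares
def Pn(u,v,h): # u up the slope from front edge, v left, h off panel
    s,c=np.sin(.35),np.cos(.35); return np.array([-.145+u*c-h*s, v, .102+u*s+h*c])
def lidpt(a,x,y,z): # lid coords from lid_front
    dx=x-.175; dz=z+.0135; c,s=np.cos(a),np.sin(a)
    return np.array([.135+dx*c+dz*s, y, .141-dx*s+dz*c])
def W(q,X):
    c,s=np.cos(q[2]),np.sin(q[2]); return np.array([q[0]+c*X[0]-s*X[1],q[1]+s*X[0]+c*X[1],X[2]])
E
cat > f1.py <<'E'
from fit import *
import json
P={n:bot.camera(n) for n in('scene','side')}
L=.105/np.cos(.35)
def pts(q):
    a=q[3];
    return dict(FR=Pn(0,-.11,0),FL=Pn(0,.11,0),BR=Pn(L,-.11,0),BL=Pn(L,.11,0),bFL=np.array([-.145,.11,0]),bRL=np.array([.145,.11,0]),
     LR=lidpt(a,0,-.105,0),LL=lidpt(a,0,.105,0),st=Pn(q[4],q[5],.009),sp=Pn(q[4],q[5]+.05,.009),rk=Pn(q[6],q[7],.003))
obs={'scene':dict(FR=(580,183),FL=(632,445),BR=(452,168),BL=(487,447),bFL=(607,495),bRL=(232,518),LR=(378,70),LL=(409,368),st=(536,207),sp=(547,265),rk=(568,402)),
'side':dict(FR=(566,267),FL=(455,432),BR=(467,193),BL=(347,352),bFL=(448,500),LR=(408,60),LL=(278,200),st=(512,250),sp=(488,287),rk=(428,371))}
def res(q):
    p=pts(q);r=[]
    for n in obs:
        for k,v in obs[n].items(): r+=list(proj(P[n],W(q,p[k]))-(np.array(v)/3+[130,110]))
    return np.array(r)
s=least_squares(res,[.5,.1,-.1,.7,.06,-.08,.06,.08],loss='soft_l1')
q=s.x;print(np.round(q,4)); r=res(q).reshape(-1,2);i=0
for n in obs:
    for k in obs[n]: print(n,k,np.round(r[i],1));i+=1
json.dump(q.tolist(),open('q.json','w'))
for k,v in pts(q).items(): print(k,np.round(W(q,v),4))
E
python3 f1.py
```

```text
[ 0.5653  0.0774 -0.3015  0.766   0.0481 -0.0767  0.0467  0.0776]
scene FR [ 0.1 -0.5]
scene FL [0.8 1.7]
scene BR [-0.3 -1.4]
scene BL [ 1.1 -1.2]
scene bFL [-0.4 -0.8]
scene bRL [-0.6  1.3]
scene LR [ 0.  -1.5]
scene LL [ 0.7 -0.8]
scene st [ 0.7 -0.6]
scene sp [ 0.6 -0.4]
scene rk [ 0.7 -0.3]
side FR [ 0.2 -0.6]
side FL [-0.7  0.6]
side BR [-0.9  0.2]
side BL [-2.6 -0.2]
side bFL [-0.4  3. ]
side LR [ 0.3 -0.4]
side LL [-0.9  0.7]
side st [-0.7  0.4]
side sp [-1.2 -0.2]
side rk [-0.8 -0.1]
FR [0.3941 0.0155 0.102 ]
FL [0.4595 0.2255 0.102 ]
BR [ 0.4944 -0.0157  0.1403]
BL [0.5597 0.1943 0.1403]
bFL [0.4595 0.2255 0.    ]
bRL [0.7364 0.1394 0.    ]
LR [ 0.5515 -0.0283  0.272 ]
LL [0.6139 0.1723 0.272 ]
st [0.4442 0.0347 0.1269]
sp [0.4591 0.0825 0.1269]
rk [0.4908 0.1818 0.1208]
```

Call:
servo_tool([
  [[0, 0, 0, 0, 0, -0.12], [0, 0, -10, 0, -0.117, 0], [0, 0, -10, 0, -0.117, 0], [0, 0, -10, 0, -0.117, 0], [0, 0, 0, 0, 0, 0]],
], gripper=0, newtons=20)

```text
time: 1.3
ee_pos: [0.2207, 0.5034, 0.2804]
tcp_rot: [180.0, 20.2, 162.8]
wrist_force: [-0.1, 0.3, -0.9]
opening: 0.0123
```

```bash
cat > go.py <<'E'
from fit import *
import json,sys
from scipy.spatial.transform import Rotation as R
q=np.array(json.load(open('q.json')))
o=bot.get_obs();Rt=R.from_euler('xyz',o['tcp_rot'],degrees=True).as_matrix()
TL=.019
print('t',round(o['time'],2),'pos',np.round(o['ee_pos'],4),'rot',np.round(o['tcp_rot'],2),'F',np.round(o['wrist_force'],2),'op',round(o['opening'],4))
def to(X,tilt=0.35,name=''):
    """tool-frame shift (mm) to bring the tip to world X, and turn to the machine-aligned tool with tilt"""
    yaw=q[2]; mx=np.array([np.cos(yaw),np.sin(yaw),0]);my=np.array([-np.sin(yaw),np.cos(yaw),0]);mz=np.array([0,0,1.])
    z=np.sin(tilt)*mx-np.cos(tilt)*mz; Rd=np.stack([np.cross(my,z),my,z],1)
    rv=R.from_matrix(Rt.T@Rd).as_rotvec()
    tip=o['ee_pos']+TL*Rt[:,2]
    print(name,'shift',np.round(1000*Rt.T@(X-tip),1),'turn',np.round(rv,3),'after-turn shift',np.round(1000*Rd.T@(X-TL*Rd[:,2]-o['ee_pos']),1))
E
python3 - <<'E'
from go import *
u,v=q[6],q[7]
to(W(q,Pn(u-.06,v-.04,.14)))
E
```

```text
t 1.3 pos [0.2207 0.5034 0.2804] rot [179.97  20.24 162.82] F [-0.05  0.29 -0.91] op 0.0123
 shift [-216.4 -267.4  115.5] turn [0.001 0.003 0.002] after-turn shift [-217.2 -266.9  115. ]
```

Call:
servo_tool([
  [[-27, -33, 14, 0, 0, 0], [-27, -33, 14, 0, 0, 0], [-27, -33, 14, 0, 0, 0], [-27, -33, 14, 0, 0, 0], [-27, -33, 14, 0, 0, 0]],
])

```text
time: 1.8
ee_pos: [0.3175, 0.2985, 0.2601]
tcp_rot: [179.9, 20.0, 162.7]
wrist_force: [0.7, 0.8, 0.4]
opening: 0.0001
```

Call:
servo_tool([
  [[-27, -33, 14, 0, 0, 0], [-27, -33, 14, 0, 0, 0], [-27, -33, 14, 0, 0, 0], [0, 0, 0, 0, 0, 0], [0, 0, 0, 0, 0, 0]],
])

```text
time: 2.3
ee_pos: [0.3743, 0.1774, 0.2491]
tcp_rot: [179.9, 20.1, 162.4]
wrist_force: [0.4, -0.1, -0.2]
opening: 0.0003
```

```bash
python3 - <<'E'
from go import *
p=snap('wrist','w1.png');np.savez('w1.npz',R=p['R'],t=p['t'],k=[p['fx'],p['fy'],p['cx'],p['cy']])
print(p['fx'],p['cx'],p['cy'])
for l in('mains_near_end','start_top','stop_top','lid_front'): print(l,[(np.round(d['rect'],1).tolist(),round(d['confidence'],2)) for d in bot.look_for(p,l)[:3]])
tip=o['ee_pos']+TL*Rt[:,2];print('tip px',proj(p,tip))
for n,X in dict(st=Pn(q[4],q[5],.009),sp=Pn(q[4],q[5]+.05,.009),rk=Pn(q[6],q[7],.003),FL=Pn(0,.11,0),FR=Pn(0,-.11,0),BL=Pn(.1118,.11,0)).items(): print(n,proj(p,W(q,X)))
E
```

```text
t 2.3 pos [0.3743 0.1774 0.2491] rot [179.89  20.05 162.42] F [ 0.43 -0.07 -0.15] op 0.0003
306.7743748162693 257.29770745021324 191.79201401771033
mains_near_end [([280.8, 222.6, 27.5, 30.4], 0.88)]
start_top [([123.6, 227.4, 31.8, 27.0], 0.76), ([243.2, 40.8, 27.1, 103.9], 0.34)]
stop_top [([178.8, 228.0, 24.0, 17.3], 0.71), ([127.5, 225.5, 27.1, 25.5], 0.32)]
lid_front []
tip px [258.64059723 248.85895511]
st [142.08719499 241.39845941]
sp [192.40724599 241.19247024]
rk [296.78837843 236.8702509 ]
FL [331.29814037 191.60524169]
FR [105.69861135 192.60576158]
BL [324.51066047 290.56931282]
```

View pics/w1.png

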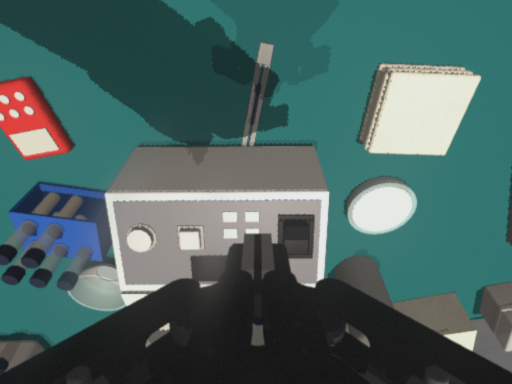

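```bash
python3 - <<'E'
import cv2
a=cv2.imread('pics/w1.png'); cv2.imwrite('pics/w1z.png',cv2.resize(a[140:310,95:345],None,fx=3.2,fy=3.2,interpolation=cv2.INTER_CUBIC))
E
```

```text
(no output)
```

View pics/w1z.png

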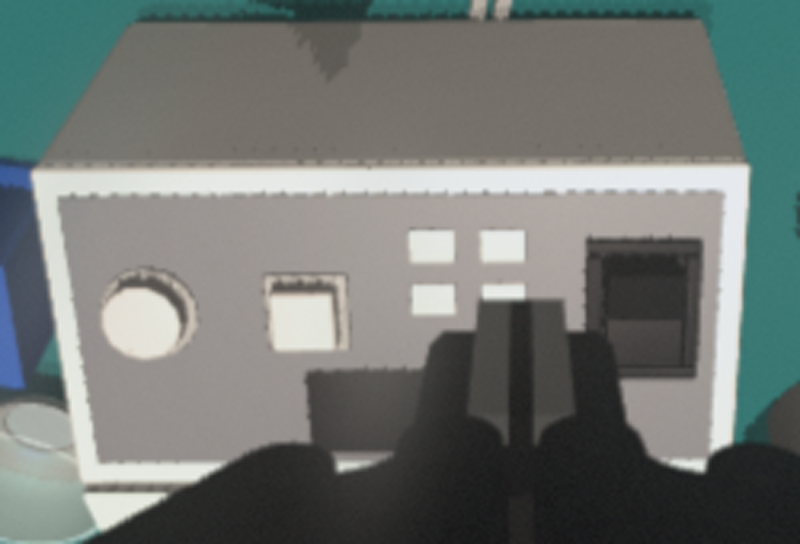

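```bash
cat > f2.py <<'E'
src=open('f1.py').read().replace("P={n:bot.camera(n) for n in('scene','side')}","P={n:bot.camera(n) for n in('scene','side')}\nz=np.load('w1.npz');P['wrist']=dict(R=z['R'],t=z['t'],fx=z['k'][0],fy=z['k'][1],cx=z['k'][2],cy=z['k'][3])")
src=src.replace("rk=(428,371))}","rk=(428,371)),\n'wrist':{k:((v[0]/3.2-35)*3,(v[1]/3.2+30)*3) for k,v in dict(FR=(33,170),FL=(748,165),st=(142,322),sp=(304,321),rk=(644,308)).items()}}")
src=src.replace("r+=list(proj","r+=list((2. if n=='wrist' else 1.)*(proj").replace("[130,110]))","[130,110])))")
exec(src)
E
python3 f2.py
cat > n.py <<'E'
from go import *
E
python3 - <<'E'
from go import *
u,v=q[6],q[7]
to(W(q,Pn(u-.0165,v,.030)),name='rocker above')
to(W(q,Pn(u-.0165,v,.0065)),name='rocker on')
E
```

```text
[ 0.5654  0.0768 -0.2986  0.7628  0.0468 -0.0783  0.0459  0.0779]
scene FR [-0.3 -0.9]
scene FL [0.6 1.2]
scene BR [-0.6 -1.7]
scene BL [ 1.1 -1.6]
scene bFL [-0.5 -1.3]
scene bRL [-0.6  1.2]
scene LR [-0.1 -1.6]
scene LL [ 0.9 -1. ]
scene st [ 0.8 -1.5]
scene sp [ 0.7 -1.3]
scene rk [ 0.9 -0.6]
side FR [ 0.1 -0.9]
side FL [-0.5  0.3]
side BR [-1. -0.]
side BL [-2.5 -0.4]
side bFL [-0.2  2.7]
side LR [ 0.4 -0.4]
side LL [-0.7  0.7]
side st [-0.1  0. ]
side sp [-0.5 -0.6]
side rk [-0.5 -0.1]
wrist FR [-0.9  0.1]
wrist FL [3.  0.2]
wrist st [0.5 0. ]
wrist sp [-0.2  0. ]
wrist rk [0.  0.1]
FR [0.3945 0.0143 0.102 ]
FL [0.4592 0.2245 0.102 ]
BR [ 0.4949 -0.0166  0.1403]
BL [0.5596 0.1937 0.1403]
bFL [0.4592 0.2245 0.    ]
bRL [0.7364 0.1392 0.    ]
LR [ 0.5516 -0.0288  0.2717]
LL [0.6134 0.1719 0.2717]
st [0.4429 0.0326 0.1265]
sp [0.4576 0.0804 0.1265]
rk [0.49   0.1815 0.1206]
t 2.65 pos [0.3736 0.1797 0.2489] rot [-179.99   20.08  162.79] F [ 0.01 -0.08 -0.25] op 0.0002
rocker above shift [-43.4  36.1 112.5] turn [-0.001  0.    -0.002] after-turn shift [-43.5  36.  112.5]
rocker on shift [-43.4  36.2 136. ] turn [-0.001  0.    -0.002] after-turn shift [-43.5  36.  136. ]
```

Call:
servo_tool([
  [[-20, 18, 20, 0, 0, 0], [-23, 18, 25, 0, 0, 0], [0, 0, 35, 0, 0, 0], [0, 0, 25, 0, 0, 0], [0, 0, 7, 0, 0, 0]],
])

```text
time: 3.15
ee_pos: [0.4592, 0.1894, 0.1554]
tcp_rot: [-179.8, 19.9, 162.8]
wrist_force: [-0.6, -0.7, -0.0]
opening: 0.0003
```

```bash
python3 - <<'E'
from go import *
u,v=q[6],q[7]
to(W(q,Pn(u-.0165,v,.0065)),name='rocker on')
for n in('scene','side','wrist'):
    p=snap(n,n+'2.png'); 
import cv2
a=[cv2.imread(f'pics/{n}2.png') for n in('scene','side','wrist')]
w=a[2][160:310,180:380]
cv2.imwrite('pics/c2.png',np.hstack([cv2.resize(a[0][150:270,250:370],(400,400)),cv2.resize(a[1][160:280,210:330],(400,400))]))
cv2.imwrite('pics/w2.png',cv2.resize(w,None,fx=3,fy=3))
E
```

```text
t 3.15 pos [0.4592 0.1894 0.1554] rot [-179.79   19.92  162.76] F [-0.59 -0.67 -0.04] op 0.0003
rocker on shift [-1.5  1.7 21.1] turn [-0.004 -0.002 -0.002] after-turn shift [-1.4  1.5 21.1]
```

View pics/c2.png

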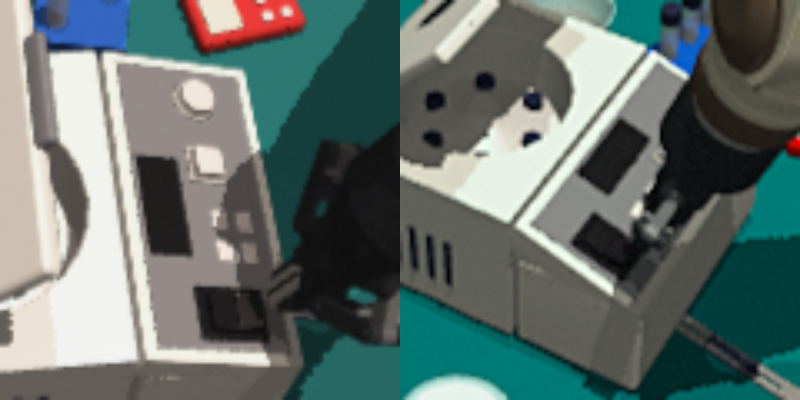

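View pics/w2.png

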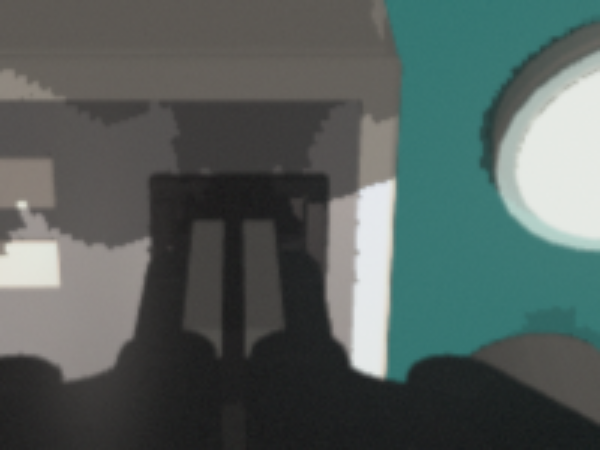

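Call:
servo_tool([
  [[-1.5, 1.5, 6, 0, 0, 0], [0, 0, 5, 0, 0, 0], [0, 0, 2, 0, 0, 0], [0, 0, 1, 0, 0, 0], [0, 0, 0, 0, 0, 0]],
])

```text
time: 3.8
ee_pos: [0.4664, 0.189, 0.1461]
tcp_rot: [180.0, 20.1, 162.6]
wrist_force: [-0.0, -0.2, 0.8]
opening: 0.0001
```

Call:
servo_tool([
  [[0, 0, 1, 0, 0, 0], [0, 0, 1, 0, 0, 0], [0, 0, 1, 0, 0, 0]],
])

```text
time: 4.1
ee_pos: [0.4674, 0.1888, 0.1432]
tcp_rot: [180.0, 20.1, 162.6]
wrist_force: [0.0, 0.4, 0.0]
opening: -0.0
```

```bash
python3 - <<'E'
from go import *
u,v=q[6],q[7]
to(W(q,Pn(u-.0165,v,.0065)),name='rocker on')
E
```

```text
t 4.1 pos [0.4674 0.1888 0.1432] rot [179.99  20.12 162.65] F [0.04 0.36 0.02] op -0.0
rocker on shift [ 2.  -0.3  6.9] turn [-0.001  0.001 -0.004] after-turn shift [ 1.9 -0.3  6.9]
```

Call:
servo_tool([
  [[0, 0, 1, 0, 0, 0], [0, 0, 1, 0, 0, 0], [0, 0, 0, 0, 0, 0]],
])

```text
time: 4.4
ee_pos: [0.468, 0.1886, 0.1412]
tcp_rot: [180.0, 20.1, 162.7]
wrist_force: [-1.9, 1.1, 1.8]
opening: 0.0001
```

Call:
servo_tool([
  [[0, 0, 1, 0, 0, 0], [0, 0, 1, 0, 0, 0], [0, 0, 0, 0, 0, 0]],
])

```text
time: 4.7
ee_pos: [0.4687, 0.1884, 0.1393]
tcp_rot: [180.0, 20.1, 162.7]
wrist_force: [-1.3, 0.2, 1.7]
opening: -0.0001
```

Call:
servo_tool([
  [[1, 0, 0.5, 0, 0, 0], [1, 0, 1, 0, 0, 0], [0, 0, 0.5, 0, 0, 0], [0, 0, 0, 0, 0, 0]],
])

```text
time: 5.1
ee_pos: [0.4677, 0.1887, 0.137]
tcp_rot: [180.0, 20.1, 162.6]
wrist_force: [0.5, 0.3, 2.4]
opening: -0.0
```

Call:
servo_tool([
  [[0, 0, 1, 0, 0, 0], [0, 0, 0, 0, 0, 0]],
])

```text
time: 5.3
ee_pos: [0.4678, 0.1887, 0.1369]
tcp_rot: [180.0, 20.1, 162.7]
wrist_force: [-6.7, -0.2, 10.1]
opening: 0.0001
```

Call:
servo_tool([
  [[0, 0, 0.7, 0, 0, 0], [0, 0, 0, 0, 0, 0]],
])

```text
time: 5.5
ee_pos: [0.4679, 0.1888, 0.1369]
tcp_rot: [179.9, 20.1, 162.7]
wrist_force: [-12.1, -0.7, 15.7]
opening: 0.0002
```

Call:
servo_tool([
  [[0, 0, -3, 0, 0, 0], [0, 0, -15, 0, 0, 0], [0, 0, -40, 0, 0, 0], [0, 0, -45, 0, 0, 0], [0, -40, -20, 0, 0, 0]],
])

```text
time: 6.0
ee_pos: [0.4161, 0.1652, 0.2534]
tcp_rot: [179.9, 20.2, 162.8]
wrist_force: [0.9, -0.3, -0.3]
opening: 0.0002
```

```bash
python3 - <<'E'
from go import *
p=snap('wrist','w3.png')
a=cv2.imread('pics/w3.png'); cv2.imwrite('pics/w3z.png',cv2.resize(a[140:310,95:345],None,fx=3.2,fy=3.2,interpolation=cv2.INTER_CUBIC))
print([round(float(x),3) for x in q])
X=W(q,lidpt(q[3],0,0,0));print(X)
for s in('scene','side'):
    p=snap(s,s+'3.png')
    for dx in (0,): print(s,proj(p,X))
    print([(np.round(d['rect'],1).tolist(),round(d['confidence'],2)) for d in bot.look_for(p,'lid_front')[:2]])
# tip target: centre 16mm behind front edge for tilt 0
for tl in (0.35,0.):
    to(W(q,lidpt(q[3],.02,0,.05)),tilt=tl,name='lid pre tilt %g'%tl)
    to(W(q,lidpt(q[3],.006,0,0)+np.array([.011,0,0])),tilt=tl,name='lid contact tilt %g'%tl)
E
```

```text
t 6.0 pos [0.4161 0.1652 0.2534] rot [179.88  20.18 162.8 ] F [ 0.9  -0.32 -0.26] op 0.0002
[0.565, 0.077, -0.299, 0.763, 0.047, -0.078, 0.046, 0.078]
[0.58247799 0.07151844 0.27167466]
scene [261.14582987 178.17681763]
[([199.5, 133.2, 71.1, 123.9], 0.63)]
side [245.48907616 152.09254816]
[([186.9, 130.8, 80.6, 69.0], 0.93)]
lid pre tilt 0.35 shift [-235.1  -40.3   24.1] turn [ 0.002  0.002 -0.002] after-turn shift [-235.2  -40.6   23.7]
lid contact tilt 0.35 shift [-194.4  -40.4   37.3] turn [ 0.002  0.002 -0.002] after-turn shift [-194.5  -40.6   37. ]
lid pre tilt 0 shift [-235.1  -40.3   24.1] turn [ 0.002  0.352 -0.001] after-turn shift [-235.5  -40.6  -59.6]
lid contact tilt 0 shift [-194.4  -40.4   37.3] turn [ 0.002  0.352 -0.001] after-turn shift [-201.9  -40.6  -33.1]
```

View pics/w3z.png

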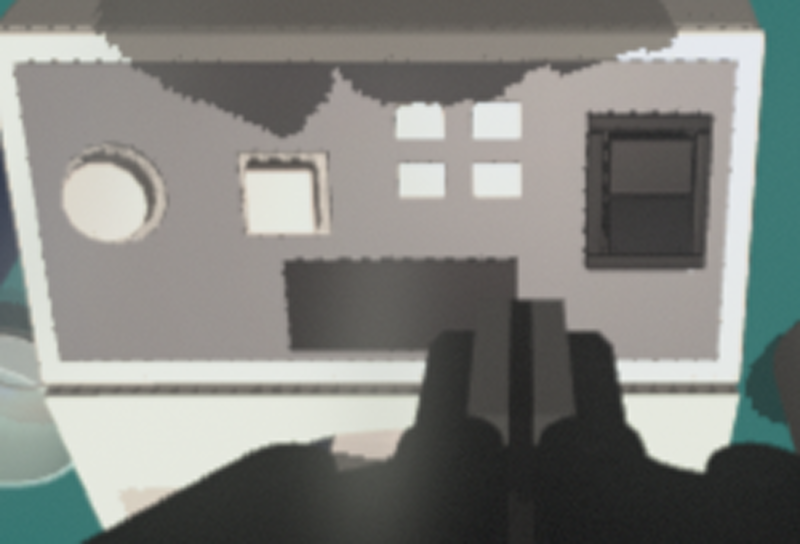

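Call:
servo_tool([
  [[0, 0, -30, 0, 0.117, 0], [0, 0, -30, 0, 0.117, 0], [0, -20, -30, 0, 0.118, 0], [-30, -20, -10, 0, 0, 0], [-45, 0, 0, 0, 0, 0]],
])

```text
time: 6.75
ee_pos: [0.4565, 0.1075, 0.3492]
tcp_rot: [180.0, -0.0, 162.6]
wrist_force: [0.7, 1.3, -0.1]
opening: 0.0004
```

```bash
python3 - <<'E'
from go import *
to(W(q,lidpt(q[3],.01,0,.0)+np.array([.011,0,0])+np.array([.015,0,.03])),tilt=0,name='lid pre')
E
```

```text
t 6.75 pos [0.4565 0.1075 0.3492] rot [ 1.7996e+02 -1.0000e-02  1.6265e+02] F [ 0.69  1.29 -0.14] op 0.0004
lid pre shift [-164.2    3.4   35.4] turn [ 0.001 -0.    -0.004] after-turn shift [-164.2    2.7   35.4]
```

Call:
servo_tool([
  [[-45, 0, 0, 0, 0, 0], [-45, 0, 0, 0, 0, 0], [-45, 3, 0, 0, 0, 0], [-29, 0, 5, 0, 0, 0], [0, 0, 5, 0, 0, 0]],
])

```text
time: 7.25
ee_pos: [0.6166, 0.0617, 0.332]
tcp_rot: [-179.8, -0.4, 162.6]
wrist_force: [0.0, -0.1, 0.1]
opening: -0.0001
```

```bash
python3 - <<'E'
from go import *
to(W(q,lidpt(q[3],.01,0,.0)+np.array([.011,0,0])),tilt=0,name='lid contact')
for n in('scene','side'): p=snap(n,n+'4.png')
a=[cv2.imread(f'pics/{n}4.png') for n in('scene','side')]
cv2.imwrite('pics/c4.png',np.hstack([cv2.resize(a[0][110:260,180:330],(400,400)),cv2.resize(a[1][90:240,170:320],(400,400))]))
E
```

```text
t 7.25 pos [0.6166 0.0617 0.332 ] rot [-179.84   -0.4   162.56] F [ 0.03 -0.06  0.1 ] op -0.0001
lid contact shift [16.8 -0.6 48.3] turn [-0.003 -0.007 -0.006] after-turn shift [17.3 -0.7 48.2]
```

View pics/c4.png

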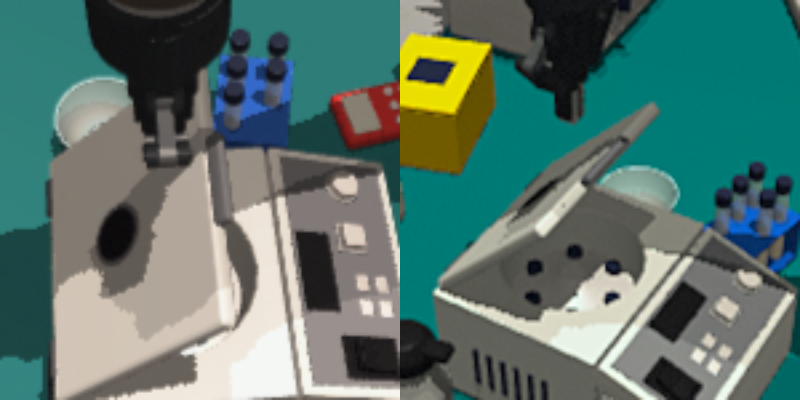

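Call:
servo_tool([
  [[7, 0, 15, 0, 0, 0], [5, 0, 12, 0, 0, 0], [3, 0, 6, 0, 0, 0], [1, 0, 3, 0, 0, 0], [0, 0, 0, 0, 0, 0]],
])

```text
time: 7.85
ee_pos: [0.5973, 0.0676, 0.3021]
tcp_rot: [180.0, -0.0, 162.7]
wrist_force: [-0.2, -0.4, 0.4]
opening: -0.0001
```

Call:
servo_tool([
  [[0.5, 0, 2, 0, 0, 0], [0.5, 0, 2, 0, 0, 0], [0.5, 0, 2, 0, 0, 0], [1, 0, 2, 0, 0, 0], [1, 0, 2, 0, 0, 0]],
])

```text
time: 8.35
ee_pos: [0.5945, 0.0684, 0.2917]
tcp_rot: [180.0, -0.0, 162.6]
wrist_force: [0.9, 0.2, 1.0]
opening: -0.0001
```

```bash
python3 - <<'E'
from go import *
to(W(q,lidpt(q[3],.01,0,.0)+np.array([.011,0,0])),tilt=0,name='lid contact')
E
```

```text
t 8.35 pos [0.5945 0.0684 0.2917] rot [ 1.7999e+02 -4.0000e-02  1.6265e+02] F [0.91 0.22 0.98] op -0.0001
lid contact shift [-5.8 -0.5  8. ] turn [ 0.    -0.001 -0.004] after-turn shift [-5.8 -0.5  8. ]
```

Call:
servo_tool([
  [[-5, 0, 0, 0, 0, 0], [-3, 0, 1, 0, 0, 0], [0, 0, 2, 0, 0, 0], [0, 0, 2, 0, 0, 0], [0, 0, 0, 0, 0, 0]],
])

```text
time: 8.85
ee_pos: [0.602, 0.066, 0.2862]
tcp_rot: [-180.0, -0.1, 162.6]
wrist_force: [-0.2, 0.1, -0.6]
opening: -0.0004
```

Call:
servo_tool([
  [[0.5, 0, 1.5, 0, 0, 0], [0.5, 0, 1.5, 0, 0, 0], [0.5, 0, 1, 0, 0, 0]],
])

```text
time: 9.15
ee_pos: [0.6006, 0.0665, 0.2829]
tcp_rot: [180.0, -0.0, 162.7]
wrist_force: [0.6, -0.1, 2.1]
opening: -0.0003
```

```bash
cat > arc.py <<'E'
from go import *
c,s=np.cos(q[2]),np.sin(q[2])
tip=o['ee_pos']+TL*Rt[:,2]; d=tip[:2]-q[:2]
m=np.array([c*d[0]+s*d[1]-.011, -s*d[0]+c*d[1], tip[2]]); 
r=np.array([m[0]-.135,m[2]-.141]); rad=np.hypot(*r); ph=np.arctan2(r[1],-r[0])
# lid top at that radius: angle offset asin(.0135/rad)
off=np.arcsin(.0135/rad); print('corner',np.round(m,4),'rad',round(rad,4),'lid angle',round(ph-off,3),'behind edge mm',round(1000*(.175-rad*np.cos(off)),1))
ang=ph; lst=[]
for st in (.03,)*60:
    n=max(ang-st,off); lst.append((round(1000*rad*(np.cos(n)-np.cos(ang)),1), round(1000*rad*(np.sin(ang)-np.sin(n)),1))); ang=n
    if n<=off: break
print(len(lst),lst)
E
python3 arc.py
```

```text
t 9.15 pos [0.6006 0.0665 0.2829] rot [ 1.7999e+02 -3.0000e-02  1.6265e+02] F [ 0.55 -0.1   2.13] op -0.0003
corner [0.0256 0.0005 0.2639] rad 0.1645 lid angle 0.761 behind edge mm 11.1
26 [(np.float64(3.6), np.float64(3.3)), (np.float64(3.5), np.float64(3.4)), (np.float64(3.4), np.float64(3.5)), (np.float64(3.3), np.float64(3.6)), (np.float64(3.2), np.float64(3.7)), (np.float64(3.1), np.float64(3.8)), (np.float64(3.0), np.float64(3.9)), (np.float64(2.9), np.float64(4.0)), (np.float64(2.7), np.float64(4.1)), (np.float64(2.6), np.float64(4.2)), (np.float64(2.5), np.float64(4.3)), (np.float64(2.4), np.float64(4.3)), (np.float64(2.2), np.float64(4.4)), (np.float64(2.1), np.float64(4.5)), (np.float64(2.0), np.float64(4.5)), (np.float64(1.8), np.float64(4.6)), (np.float64(1.7), np.float64(4.6)), (np.float64(1.5), np.float64(4.7)), (np.float64(1.4), np.float64(4.7)), (np.float64(1.3), np.float64(4.8)), (np.float64(1.1), np.float64(4.8)), (np.float64(1.0), np.float64(4.8)), (np.float64(0.8), np.float64(4.9)), (np.float64(0.7), np.float64(4.9)), (np.float64(0.5), np.float64(4.9)), (np.float64(0.2), np.float64(1.8))]
```

Contact at lid angle 0.76 matches the estimate exactly. I'll follow the arc.

Call:
servo_tool([
  [[3.6, 0, 3.3, 0, 0, 0], [3.5, 0, 3.4, 0, 0, 0], [3.4, 0, 3.5, 0, 0, 0], [3.3, 0, 3.6, 0, 0, 0]],
])

```text
time: 9.55
ee_pos: [0.587, 0.0707, 0.2687]
tcp_rot: [180.0, -0.1, 162.7]
wrist_force: [0.2, 0.0, 2.4]
opening: -0.0001
```

```bash
python3 arc.py
```

```text
t 9.55 pos [0.587  0.0707 0.2687] rot [ 1.8000e+02 -6.0000e-02  1.6266e+02] F [0.18 0.01 2.38] op -0.0001
corner [0.0114 0.0006 0.2497] rad 0.1646 lid angle 0.639 behind edge mm 10.9
22 [(np.float64(3.2), np.float64(3.8)), (np.float64(3.1), np.float64(3.9)), (np.float64(3.0), np.float64(3.9)), (np.float64(2.9), np.float64(4.0)), (np.float64(2.7), np.float64(4.1)), (np.float64(2.6), np.float64(4.2)), (np.float64(2.5), np.float64(4.3)), (np.float64(2.4), np.float64(4.3)), (np.float64(2.2), np.float64(4.4)), (np.float64(2.1), np.float64(4.5)), (np.float64(2.0), np.float64(4.5)), (np.float64(1.8), np.float64(4.6)), (np.float64(1.7), np.float64(4.6)), (np.float64(1.5), np.float64(4.7)), (np.float64(1.4), np.float64(4.7)), (np.float64(1.3), np.float64(4.8)), (np.float64(1.1), np.float64(4.8)), (np.float64(1.0), np.float64(4.8)), (np.float64(0.8), np.float64(4.9)), (np.float64(0.7), np.float64(4.9)), (np.float64(0.5), np.float64(4.9)), (np.float64(0.1), np.float64(1.5))]
```

Call:
servo_tool([
  [[3.2, 0, 3.8, 0, 0, 0], [3.1, 0, 3.9, 0, 0, 0], [3.0, 0, 3.9, 0, 0, 0], [2.9, 0, 4.0, 0, 0, 0], [2.7, 0, 4.1, 0, 0, 0]],
])

```text
time: 10.05
ee_pos: [0.5729, 0.0751, 0.2489]
tcp_rot: [-180.0, -0.1, 162.7]
wrist_force: [-0.7, 0.1, 0.6]
opening: 0.0003
```

Call:
servo_tool([
  [[2.6, 0, 4.2, 0, 0, 0], [2.5, 0, 4.3, 0, 0, 0], [2.4, 0, 4.3, 0, 0, 0], [2.2, 0, 4.4, 0, 0, 0], [2.1, 0, 4.5, 0, 0, 0]],
])

```text
time: 10.55
ee_pos: [0.5617, 0.0786, 0.2272]
tcp_rot: [-180.0, -0.1, 162.7]
wrist_force: [-1.4, 0.5, 1.6]
opening: 0.0001
```

Call:
servo_tool([
  [[2.0, 0, 4.5, 0, 0, 0], [1.8, 0, 4.6, 0, 0, 0], [1.7, 0, 4.6, 0, 0, 0], [1.5, 0, 4.7, 0, 0, 0], [1.4, 0, 4.7, 0, 0, 0]],
])

```text
time: 11.05
ee_pos: [0.5537, 0.0811, 0.2041]
tcp_rot: [180.0, -0.1, 162.7]
wrist_force: [0.3, 0.4, 0.6]
opening: -0.0002
```

```bash
python3 arc.py
```

```text
t 11.05 pos [0.5537 0.0811 0.2041] rot [ 1.8000e+02 -6.0000e-02  1.6265e+02] F [0.26 0.45 0.61] op -0.0002
corner [-0.0235  0.0007  0.1851] rad 0.1645 lid angle 0.189 behind edge mm 11.1
7 [(np.float64(1.3), np.float64(4.8)), (np.float64(1.1), np.float64(4.8)), (np.float64(1.0), np.float64(4.8)), (np.float64(0.8), np.float64(4.9)), (np.float64(0.7), np.float64(4.9)), (np.float64(0.5), np.float64(4.9)), (np.float64(0.1), np.float64(1.5))]
```

```bash
python3 - <<'E'
from go import *
for n in('scene','side'): p=snap(n,n+'5.png')
a=[cv2.imread(f'pics/{n}5.png') for n in('scene','side')]
cv2.imwrite('pics/c5.png',np.hstack([cv2.resize(a[0][110:260,180:330],(400,400)),cv2.resize(a[1][90:240,170:320],(400,400))]))
E
```

```text
t 11.05 pos [0.5537 0.0811 0.2041] rot [ 1.8000e+02 -6.0000e-02  1.6265e+02] F [0.26 0.45 0.61] op -0.0002
```

View pics/c5.png

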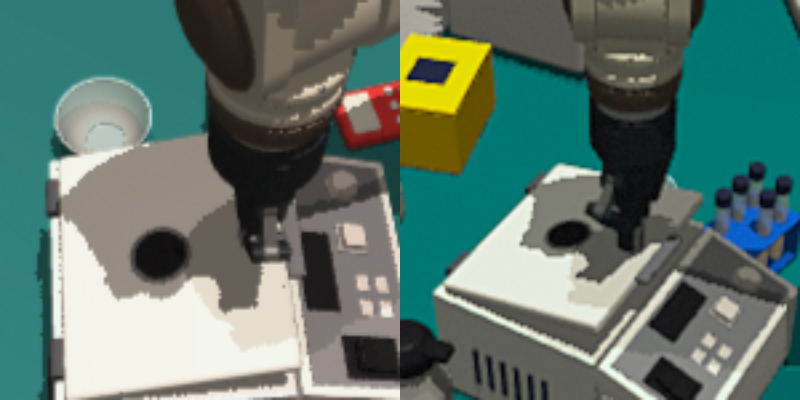

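Lid is nearly shut, still following. I'll slow down for the last part.

Call:
servo_tool([
  [[1.3, 0, 4.8, 0, 0, 0], [1.1, 0, 4.8, 0, 0, 0], [1.0, 0, 4.8, 0, 0, 0], [0.8, 0, 4.0, 0, 0, 0], [0.4, 0, 3.0, 0, 0, 0]],
])

```text
time: 11.65
ee_pos: [0.5494, 0.0825, 0.1826]
tcp_rot: [-180.0, -0.1, 162.6]
wrist_force: [0.5, 0.1, 1.3]
opening: -0.0001
```

Call:
servo_tool([
  [[0.3, 0, 2, 0, 0, 0], [0.2, 0, 2, 0, 0, 0], [0.1, 0, 1.5, 0, 0, 0], [0, 0, 1, 0, 0, 0], [0, 0, 0.5, 0, 0, 0]],
])

```text
time: 12.15
ee_pos: [0.5488, 0.0827, 0.176]
tcp_rot: [-180.0, -0.1, 162.7]
wrist_force: [-0.3, 0.8, 0.6]
opening: -0.0002
```

```bash
python3 arc.py
```

```text
t 12.15 pos [0.5488 0.0827 0.176 ] rot [-1.8000e+02 -7.0000e-02  1.6265e+02] F [-0.3   0.84  0.56] op -0.0002
corner [-0.0286  0.0007  0.157 ] rad 0.1644 lid angle 0.015 behind edge mm 11.1
1 [(np.float64(0.2), np.float64(2.5))]
```

Call:
servo_tool([
  [[0.1, 0, 1, 0, 0, 0], [0, 0, 1, 0, 0, 0], [0, 0, 0.5, 0, 0, 0], [0, 0, 0, 0, 0, 0]],
])

```text
time: 12.55
ee_pos: [0.5488, 0.0826, 0.1736]
tcp_rot: [-180.0, -0.1, 162.7]
wrist_force: [-1.0, 0.3, 0.6]
opening: 0.0002
```

Call:
servo_tool([
  [[0, 0, 0.5, 0, 0, 0], [0, 0, 0.5, 0, 0, 0], [0, 0, 0, 0, 0, 0]],
])

```text
time: 12.85
ee_pos: [0.5488, 0.0827, 0.1735]
tcp_rot: [180.0, -0.0, 162.6]
wrist_force: [-3.3, 0.3, 6.8]
opening: -0.0001
```

Call:
servo_tool([
  [[0, 0, 0.5, 0, 0, 0], [0, 0, 0, 0, 0, 0]],
])

```text
time: 13.05
ee_pos: [0.5488, 0.0827, 0.1735]
tcp_rot: [180.0, 0.0, 162.7]
wrist_force: [-3.9, -0.1, 11.1]
opening: 0.0004
```

Call:
servo_tool([
  [[0, 0, -2, 0, 0, 0], [0, 0, -10, 0, 0, 0], [0, 0, -30, 0, 0, 0], [10, 0, -40, 0, 0, 0], [20, 0, -10, 0, 0, 0]],
])

```text
time: 13.55
ee_pos: [0.5213, 0.0915, 0.2682]
tcp_rot: [179.9, 0.2, 162.6]
wrist_force: [-0.2, -0.8, 0.4]
opening: -0.0002
```

Call:
servo_tool([
  [[30, -20, 0, 0, -0.117, 0], [30, -30, 0, 0, -0.117, 0], [20, -30, 0, 0, -0.116, 0], [0, 0, 0, 0, 0, 0]],
])

```text
time: 13.95
ee_pos: [0.432, 0.0462, 0.2615]
tcp_rot: [179.9, 17.0, 162.7]
wrist_force: [0.2, 0.2, 0.1]
opening: 0.0003
```

```bash
python3 - <<'E'
from go import *
to(W(q,Pn(q[4],q[5],.035)),name='start above')
for n in('scene','side'): p=snap(n,n+'6.png')
a=[cv2.imread(f'pics/{n}6.png') for n in('scene','side')]
cv2.imwrite('pics/c6.png',np.hstack([cv2.resize(a[0][120:290,180:350],(400,400)),cv2.resize(a[1][110:280,170:340],(400,400))]))
snap('wrist','w6.png')
E
```

```text
t 13.95 pos [0.432  0.0462 0.2615] rot [179.95  16.97 162.7 ] F [0.22 0.23 0.15] op 0.0003
start above shift [27.  -9.9 88.3] turn [-0.    -0.054 -0.003] after-turn shift [32.8 -9.8 86.7]
```

View pics/c6.png

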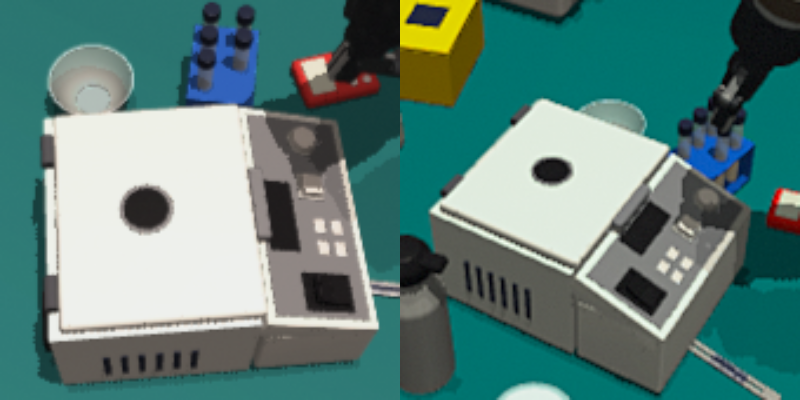

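View pics/w6.png

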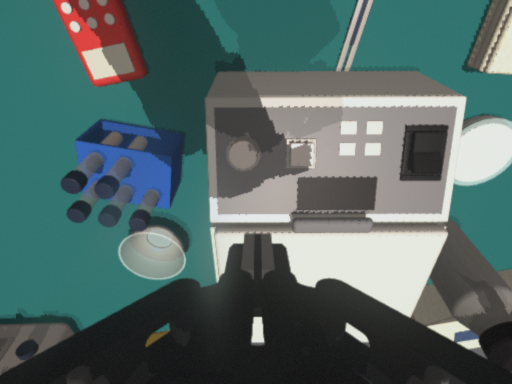

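Call:
servo_tool([
  [[27, -10, 0, 0, -0.054, 0], [3, 0, 35, 0, 0, 0], [0, 0, 35, 0, 0, 0], [0, 0, 14, 0, 0, 0], [0, 0, 0, 0, 0, 0]],
])

```text
time: 14.6
ee_pos: [0.4341, 0.0381, 0.1707]
tcp_rot: [-179.8, 19.4, 162.7]
wrist_force: [-0.2, 0.1, -0.0]
opening: -0.0
```

```bash
python3 - <<'E'
from go import *
to(W(q,Pn(q[4],q[5],.009)),name='start contact')
p=snap('wrist','w7.png'); print(proj(p,W(q,Pn(q[4],q[5],.009))), [(np.round(d['rect'],1).tolist(),round(d['confidence'],2)) for d in bot.look_for(p,'start_top')[:2]])
E
```

```text
t 14.6 pos [0.4341 0.0381 0.1707] rot [-179.84   19.44  162.74] F [-0.19  0.05 -0.03] op -0.0
start contact shift [ 5.2 -2.5 26. ] turn [-0.004 -0.011 -0.002] after-turn shift [ 5.7 -2.7 25.9]
[254.28224857 220.39158662] [([229.3, 198.8, 46.3, 38.9], 0.62), ([0.0, 0.9, 124.5, 105.8], 0.41)]
```

View pics/w7.png

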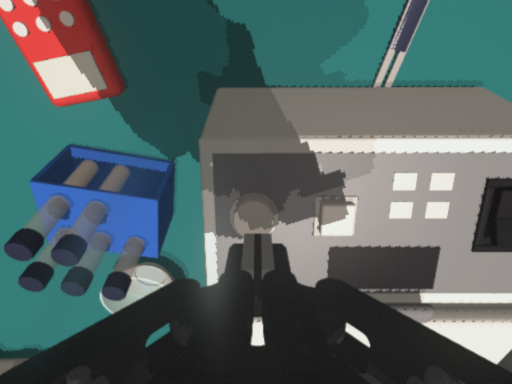

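Call:
servo_tool([
  [[5.5, -2.5, 6, 0, -0.01, 0], [0, 0, 8, 0, 0, 0], [0, 0, 4, 0, 0, 0], [0, 0, 0, 0, 0, 0]],
])

```text
time: 15.1
ee_pos: [0.4339, 0.0354, 0.1534]
tcp_rot: [-180.0, 20.3, 162.7]
wrist_force: [-0.1, 0.5, 1.5]
opening: 0.0005
```

```bash
python3 - <<'E'
from go import *
to(W(q,Pn(q[4],q[5],.009)),name='start contact')
E
```

```text
t 15.1 pos [0.4339 0.0354 0.1534] rot [-179.96   20.27  162.73] F [-0.1   0.46  1.49] op 0.0005
start contact shift [ 0.5 -0.1  9.5] turn [-0.002  0.004 -0.003] after-turn shift [ 0.4 -0.1  9.5]
```

Call:
servo_tool([
  [[0, 0, 3, 0, 0, 0], [0, 0, 3, 0, 0, 0], [0, 0, 2, 0, 0, 0], [0, 0, 0, 0, 0, 0]],
])

```text
time: 15.5
ee_pos: [0.4367, 0.0346, 0.1461]
tcp_rot: [-180.0, 20.3, 162.7]
wrist_force: [-0.2, 0.2, 0.3]
opening: 0.0
```

Call:
servo_tool([
  [[0, 0, 1, 0, 0, 0], [0, 0, 1, 0, 0, 0], [0, 0, 1, 0, 0, 0], [0, 0, 0, 0, 0, 0]],
])

```text
time: 15.9
ee_pos: [0.4378, 0.0344, 0.1437]
tcp_rot: [-180.0, 20.3, 162.7]
wrist_force: [-1.2, -0.7, 1.3]
opening: -0.0003
```

Call:
servo_tool([
  [[0, 0, 1, 0, 0, 0], [0, 0, 1, 0, 0, 0], [0, 0, 0.5, 0, 0, 0], [0, 0, 0, 0, 0, 0]],
])

```text
time: 16.3
ee_pos: [0.4386, 0.0341, 0.1414]
tcp_rot: [-180.0, 20.3, 162.7]
wrist_force: [-1.1, 1.0, 3.0]
opening: -0.0001
```

```bash
python3 - <<'E'
from go import *
to(W(q,Pn(q[4],q[5],.004)),name='start down')
E
```

```text
t 16.3 pos [0.4386 0.0341 0.1414] rot [-179.98   20.31  162.72] F [-1.11  1.02  3.  ] op -0.0001
start down shift [ 0.9 -0.2  1.5] turn [-0.001  0.004 -0.003] after-turn shift [ 0.9 -0.2  1.5]
```

Call:
servo_tool([
  [[0, 0, 1, 0, 0, 0], [0, 0, 0.5, 0, 0, 0], [0, 0, 0, 0, 0, 0]],
])

```text
time: 16.6
ee_pos: [0.4391, 0.034, 0.1401]
tcp_rot: [-180.0, 20.3, 162.7]
wrist_force: [-2.6, 0.8, 3.7]
opening: 0.0005
```

Call:
servo_tool([
  [[0, 0, 0.7, 0, 0, 0], [0, 0, 0, 0, 0, 0]],
])

```text
time: 16.8
ee_pos: [0.4392, 0.034, 0.14]
tcp_rot: [180.0, 20.3, 162.7]
wrist_force: [-9.2, 1.9, 10.6]
opening: 0.0001
```

Call:
servo_tool([
  [[0, 0, 0, 0, 0, 0], [0, 0, -4, 0, 0, 0], [0, 0, -10, 0, 0, 0], [0, 0, -35, 0, 0, 0], [0, 0, -45, 0, 0, 0]],
])

```text
time: 17.3
ee_pos: [0.4068, 0.0433, 0.2268]
tcp_rot: [-179.9, 20.1, 162.7]
wrist_force: [0.6, 1.0, 1.2]
opening: -0.0003
```

Call:
servo_tool([
  [[30, 10, -25, 0, 0, 0], [0, 0, 0, 0, 0, 0], [0, 0, 0, 0, 0, 0]],
])

```text
time: 17.6
ee_pos: [0.3759, 0.0646, 0.241]
tcp_rot: [180.0, 20.4, 162.8]
wrist_force: [-0.4, 0.8, 0.3]
opening: 0.0001
```

```bash
python3 - <<'E'
from go import *
for n in('scene','side','wrist'): p=snap(n,n+'8.png')
a=[cv2.imread(f'pics/{n}8.png') for n in('scene','side','wrist')]
cv2.imwrite('pics/c8.png',np.hstack([cv2.resize(a[0][120:290,180:350],(400,400)),cv2.resize(a[1][110:280,170:340],(400,400))]))
cv2.imwrite('pics/w8z.png',cv2.resize(a[2],(800,600)))
E
```

```text
t 17.6 pos [0.3759 0.0646 0.241 ] rot [179.99  20.36 162.82] F [-0.43  0.78  0.27] op 0.0001
```

View pics/c8.png

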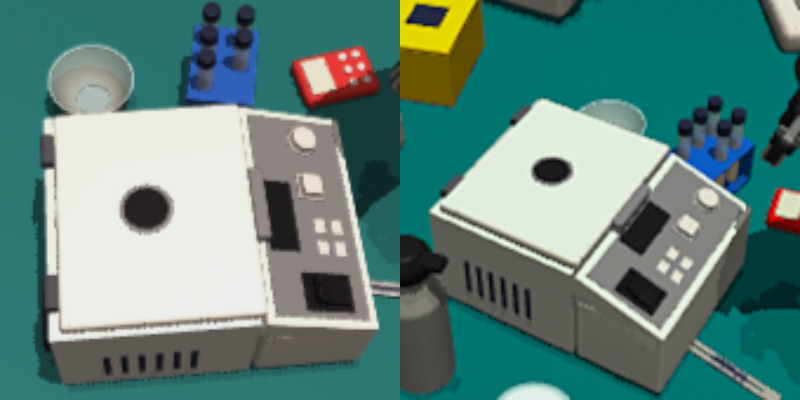

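View pics/w8z.png

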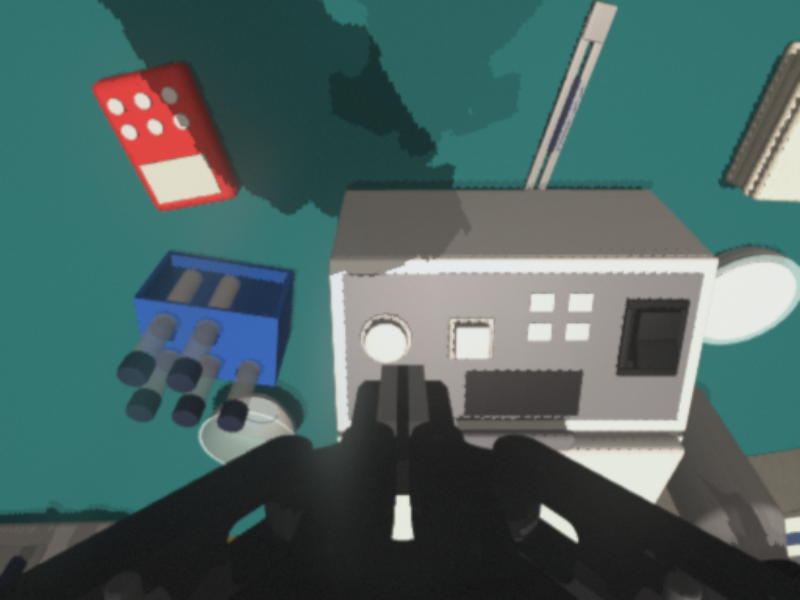

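View pics/scene8.png

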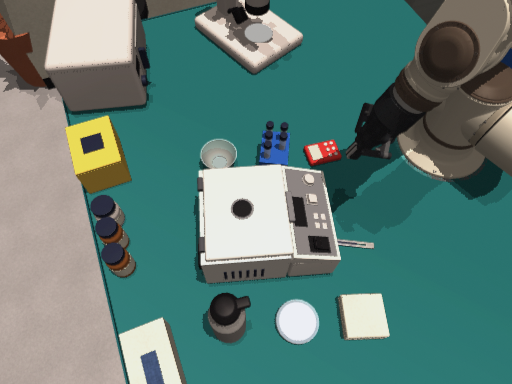

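The lid is shut, the start key is back up, the rocker is on, and every bystander is where it was. The arm is clear of everything, so I'm handing in.

```bash
python3 -c "
from workcell import bot
print(bot.job_done())"
```

```text
the job is handed in; nothing more can be done
None
```

The centrifuge run was started in the order asked, and I handed the job in at about 17.7 s of the 54 s allowed.

- **Mains:** I pressed the near half of the rocker about 5 mm down to its hard stop. The force there was about 20 N, above the 2 to 3 N it needs. The wrist picture afterwards shows it tipped to on.
- **Lid:** I pushed it along its arc from about 0.76 rad until it stopped. The fingertips were then at 154.5 mm, the shut height, with about 12 N at the end. Both outside cameras show it closed.
- **Start key:** I pressed it to its stop, about 14 N at the height expected for right down, then let it go. The last wrist picture shows it standing up again.

In the last pictures the bystanders appear where they were at the start, and nothing came near the stop key. The gripper is clear of everything, with only noise on the force reading.

No check failed or disagreed. I had no direct reading of the rocker, lid or key joints, so these results rest on the forces, the fingertip positions and the pictures.

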